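# Load a twine spool into the sprung counter dispenser

### The job

Load the green twine spool into the counter-top twine dispenser: gently push one end of its steel spindle into the spring-loaded brass cup, keep the spring compressed while you tip the other end down into the open white slot, then let go so that the spool stays level between the two uprights. The dispenser is delicate, so feel for the spring and never ram it or force the spindle down, and do not disturb the candle glass, the round pot and the red spool standing near it.

Things in the scene. Friction and masses are not known exactly. Their poses are not given: they have to be found in the camera images.
- roll_center (a point): Centre of the loose green twine spool (46 mm diameter, 30 mm long, wooden flanges; with spindle 0.1 kg); grip it across its diameter from above. Its steel spindle, 10 mm in diameter, 160 mm long, lies along this frame's y and sticks out equally (ends at y = +80 and -80 mm); both ends are alike. Starts level on the rest, centre 30 mm above the counter.
- rest_top (a point): Top of the small brown wooden rest, fixed to the counter, on which the spool starts: plate 60 x 60 x 4 mm and two low rails along y under the spool, within 17 mm of its axis and 10 mm high.
- dispenser: The dispenser, fixed to the counter. Origin: underside of its pale wooden foot (x -43 to 43, y -116 to 128, 12 mm thick); z up; bay along y: brass cup at +y, white slot at -y. The uprights stand on a dark steel carriage (top z = 16) that is clamped up to 10 mm off centre along y either way; this offset is NOT measured: find the cup by feel. Sizes below are for a centred carriage.
- bay_middle (a point): Point of the dispenser at x = y = 0, z = 50: where the seated spindle's axis lies, level along y. The 160 mm spindle must fit between the cup's back and the slot's back wall, 152 mm apart while the cup is free: the cup must go back at least 8 mm, and 1.5 to 4 mm more gives room to tip the other end in; the spring then pushes the spindle home to the slot wall.
- cup_side (a point): Point of the foot's frame (it does not move with carriage or cup), y = +72, z = 50: nominal place of the free cup's back. Brass cup, 28 mm wide, open to -y: mouth at y = 60, inside 19 mm wide, floor z = 45, roof z = 64 (top 68). It slides to +y on a spring: 2.4 N to start, 0.6 N per mm, hard stop at 12 mm (9.6 N); 8 mm takes 7.2 N. White upright behind it: y = 92 to 104, top z = 66.
- slot_side (a point): Point of the foot's frame (it does not move with the carriage), y = -80, z = 50: nominal place of the inner face of the slot's back wall (6 mm thick, top z = 58). The white slot, y = -80 to -68, is open at the top and to +y; floor z = 45, inside 17 mm wide, flaring wider from z = 54 to 62, 36 mm wide outside.
- votive: Candle in a clear glass with green leaves, 63 mm in diameter, 76 mm high, loose; origin at the centre of its underside. A bystander.
- pot: Round cream pot with red bands, 63 mm in diameter, 34 mm high, loose; origin at the centre of its underside. A bystander.
- red_spool: Flat spool of red ribbon, 64 mm in diameter, 22 mm high, loose, lying flat; origin at the centre of its underside. A bystander.

How it is judged:
On the way:
1. The spindle presses on the dispenser with over 5 N while tipped by over 3 degrees in the bay (spool centre over 3 mm above its seated height, within 25 mm of the middle) (contact force between dispenser and roll above 5 N and angle between the y axis of roll_center and the y axis of dispenser, either way round above 0.052 rad and z of roll_center in the frame of dispenser between 0.053 and 0.09 m and x of roll_center in the frame of dispenser between -0.012 and 0.012 m and y of roll_center in the frame of dispenser between -0.025 and 0.025 m), for 0.05 s.
At the end, for the whole second after the job is handed in: The spool rests in the dispenser, released and still: its spindle's axis at the seated height (50 mm above the dispenser's underside, within 3 mm), within 5 mm of the bay's middle line and 14 mm of its middle along it, and parallel to the bay within 0.06 rad (both ends down) (z of roll_center in the frame of dispenser between 0.047 and 0.053 m and x of roll_center in the frame of dispenser between -0.005 and 0.005 m and y of roll_center in the frame of dispenser between -0.014 and 0.014 m and angle between the y axis of roll_center and the y axis of dispenser, either way round below 0.06 rad and linear speed of roll below 0.02 m/s and angular speed of roll below 0.3 rad/s); the robot touches nothing.
It fails at once if The dispenser is pressed, by anything, with more than 18 N (contact force between dispenser and anything else above 18 N).
It fails at once if The candle glass, the round pot or the red spool is moved by more than 20 mm (distance of any of votive, pot, red_spool from where it was at the start of the episode above 0.02 m).
It also fails if it takes over 59 s, if anything falls off the work surface, if the arm or the gripper's body presses on something with over 40 N, if the wrist force passes 120 N, or if a joint passes its speed limit or range.

### The arm

A 7-joint arm with a two-finger parallel gripper is mounted at the origin on a cart in front of the work surface, level with it; the furniture and walls round the work are solid. World frame = base frame: x ahead of the robot, y to its left, z up, the work surface at z = 0. Lengths are in m, angles in rad, forces in N, time in s.
With the tool pointing down it reaches from about 0.4 to 0.85 m from the base axis. Payload 10.4 kg.
Tool frame: the origin (TCP) lies at the very end of the fingers, on their centre line; the grasp point (between the pads) lies r.grip_depth behind it (r.grip_depth is the distance from the TCP to the grasp point, in m); y points along the fingers, z is the direction in which the jaws open and shut, and the axes are right-handed (so a half turn about y gives the same grasp; the last joint's range is limited). The gripper opens to 87 mm and grips with 3 to 60 N. Pads are 19 mm wide; open, the fingers measure 117 mm over their backs; the gripper's body (75 mm by 190 mm) begins 51 mm behind the grasp point.
Start: joints at [-1.31, 0.332, -0.065, 1.46, 0.022, 1.35, -0.088], TCP at [0.175, 0.6, 0.223] pointing down, gripper open.
Joint ranges: [-2.6, 2.6], [-0.5, 2.12], [-1.47, 1.34], [0.16, 2.42], [-1.27, 4.41], [0.06, 2.06], [-2.6, 2.6]. Speed limits (rad/s): [2.22, 2.22, 2.79, 2.79, 3.14, 3.14, 3.14].

### API

Orientations are given as a unit quaternion [x, y, z, w].
In Python, from bench import r gives the robot as it stands.
- The arm moves only by the shell command python3 -m jog 'ROWS' [OPENING] [FORCE]. ROWS is JSON, a list of rows, each a list of 6 numbers: the shift along the tool's x, y, z in m, then the turn, a rotation vector about the tool's x, y, z in degrees. A call has 1 to 12 rows; each row shifts and turns the pose as measured when the row begins, along the tool's axes as they then stand; what a row does not reach is not made up. A row lasts 1/12 s, in which the tool goes at most 41.7 mm and 7.16 degrees, less where a joint would pass 70% of its speed; a pose out of reach is approached as far as the arm can. A call with a gripper value outside its range is refused whole. OPENING is the opening, from -1 (shut) to 1 (fully open), so that 0 is half open, set as the call begins (- or left out, the last holds). The fingers move at their own pace and stop on an object; FORCE is the grip in N (left out, the last holds). Time passes only in rows, so rows that do not move let the fingers close. It gives the time, the measured TCP pose, the force and the opening at its end, in the units of the state.
- r.read_state(): the state, without advancing time (a new reading comes with each control period).
- r.camera(name): name is "side" or "top"; returns a dict with "image" (480x640x3 uint8, red, green, blue), "range_z" (480x640 float32, m along the optical axis (not along the pixel's ray), 0 where there is no reading), "K" (3x3 intrinsics, pixels), "k1" (the pictures are not rectified: a ray, as slopes to the right and down, at radius r is drawn at 1 + k1 r^2 times it, then the intrinsics apply), "R" (3x3) and "t" (3): a world point X has camera coordinates R X + t. Camera axes: x right, y down, z forward; pixel columns grow to the right and rows downward; lengths in m; the calibration is good to about 2 mm. A picture is of the moment at which its call begins.
- r.close_job(): hands the job in, once; it reports no verdict.
The state is a dict: "time": time; "joint_positions": joint angles; "joint_vel": joint speeds; "joint_torque": joint torques, N m; "ee_pos": TCP position; "eef_rot": TCP orientation; "ft_force": force on the tool from outside, world axes, zero at the start; "torque": the same for the moment, N m; "width": finger opening in m.
Only numpy, scipy, OpenCV 4.12 (cv2) and the standard library are available. Lean on these libraries where they do the work, as an engineer would, in place of code of your own. Each camera call takes 0.05 s, during which the arm holds its last target. There are 200 camera calls.

## Working session

There is one attempt and no reset: what is moved stays moved. The work goes in short steps, Python scripts to look and compute and a shell command to move; the robot and the scene stay as the last step left them, time stands still between calls to the robot, and variables do not carry over. Pictures are saved under pics/ and viewed, about 8 in all and at most 12, crops included, and the job is handed in when it is done.

```bash
ls; mkdir -p pics; python3 - <<'E'
from bench import r
import cv2,numpy as np
for n in ("top","side"):
    c=r.camera(n); cv2.imwrite(f"pics/{n}0.png",c["image"][:,:,::-1]); np.savez(f"{n}0.npz",**c)
    print(n,c["K"],c["k1"],c["R"],c["t"])
print(r.read_state(), r.grip_depth)
E
```

```text
pics
top [[524.83998141   0.         318.32531724]
 [  0.         524.83998141 245.04149676]
 [  0.           0.           1.        ]] -0.02181981040561118 [[ 0.02959947 -0.99954745 -0.00536332]
 [-0.99740278 -0.02918263 -0.06584888]
 [ 0.06566257  0.00729848 -0.99781519]] [-0.11709216  0.56258188  1.01919031]
side [[507.84655257   0.         319.0978293 ]
 [  0.         507.84655257 240.48349125]
 [  0.           0.           1.        ]] -0.09958958052121515 [[ 0.63673924 -0.77098586  0.0119978 ]
 [-0.68280884 -0.57100835 -0.4557648 ]
 [ 0.35823906  0.28201113 -0.89001938]] [-0.42817078  0.35115772  0.95379816]
{'time': 0.1, 'joint_positions': array([-1.30958774,  0.33278266, -0.06466638,  1.46086011,  0.02163526,
        1.34989363, -0.08849423]), 'joint_vel': array([ 0.00023392, -0.00151507,  0.00043139, -0.00106426,  0.0015483 ,
        0.00025109, -0.00066875]), 'joint_torque': array([ 2.22727533e-03, -6.24541426e+01,  2.49680586e-02, -3.90715420e+01,
       -6.14879094e-02,  3.65032547e-02,  3.75767138e-05]), 'ee_pos': array([0.17494673, 0.59965728, 0.22184835]), 'eef_rot': array([ 0.70043961, -0.10003114,  0.09997825, -0.69955877]), 'ft_force': array([-0.30403408,  0.63033752, -0.04281515]), 'torque': array([-0.03371874, -0.01459887, -0.00148808]), 'width': 0.08689003506364247} 0.0187
```

View pics/top0.png

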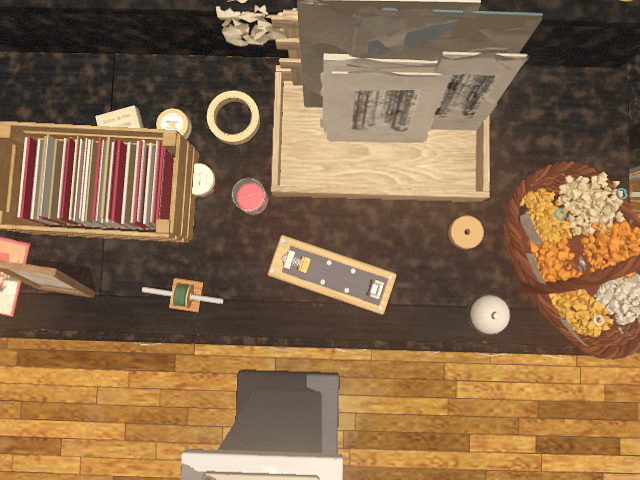

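View pics/side0.png

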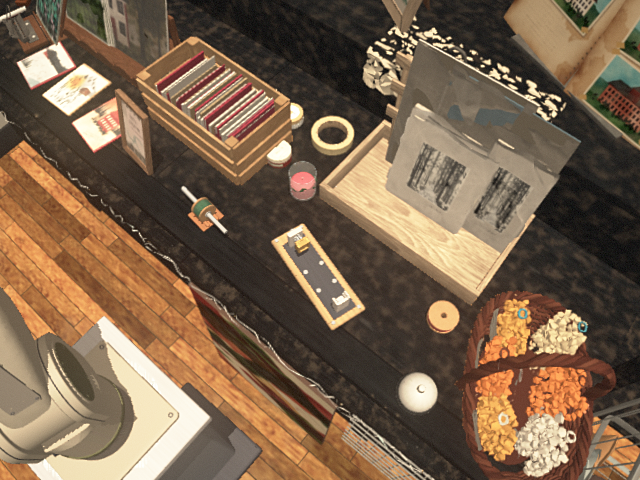

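The top view shows the roll at (182,295) with spindle ends at (143,290) and (222,300). The dispenser foot is centred at (332,274), with the cup on the left at (298,262) and the slot on the right at (376,289). The candle is at (250,195), the red spool at (466,232) and the pot at (490,315). The side view agrees. Next I'll measure.

```bash
cat > h.py <<'E'
import numpy as np, cv2
def cast(c,uv,z):
    uv=np.asarray(uv,float).reshape(-1,1,2)
    s=cv2.undistortPoints(uv,np.asarray(c["K"],float),np.array([float(c["k1"]),0,0,0])).reshape(-1,2)
    R=np.asarray(c["R"]);o=-R.T@c["t"]; d=np.c_[s,np.ones(len(s))]@R
    return o+d*((z-o[2])/d[:,2])[:,None]
def ray(c,uv):
    a=cast(c,uv,0.0)[0];b=cast(c,uv,0.2)[0]; return a,(b-a)/np.linalg.norm(b-a)
def meet(c1,u1,c2,u2):
    a,d=ray(c1,u1);b,e=ray(c2,u2)
    s=np.linalg.lstsq(np.c_[d,-e],b-a,rcond=None)[0]
    p,q=a+s[0]*d,b+s[1]*e; return (p+q)/2,np.linalg.norm(p-q)
def crop(c,x0,y0,x1,y1,f,name):
    cv2.imwrite(name,cv2.resize(c["image"][y0:y1,x0:x1,::-1],None,fx=f,fy=f,interpolation=cv2.INTER_CUBIC))
E
python3 - <<'E'
from h import *
T=np.load("top0.npz");S=np.load("side0.npz")
for n,c,ro,rd in (("top",T,(135,270,232,325),(260,228,404,322)),("side",S,(170,175,240,245),(262,215,375,335))):
    im=c["image"]; hsv=cv2.cvtColor(im,cv2.COLOR_RGB2HSV)
    x0,y0,x1,y1=rd; sub=hsv[y0:y1,x0:x1]
    m=((sub[...,2]>110)).astype(np.uint8)*255
    m=cv2.morphologyEx(m,cv2.MORPH_OPEN,np.ones((3,3)))
    k=max(cv2.findContours(m,0,2)[0],key=cv2.contourArea)
    hull=cv2.convexHull(k).reshape(-1,2)+[x0,y0]
    w=cast(c,hull,0.012)[:,:2].astype(np.float32)
    (cx,cy),sz,a=cv2.minAreaRect(w); print(n,"foot",cx,cy,sz,a, cv2.boxPoints(((cx,cy),sz,a)).round(4).tolist())
    x0,y0,x1,y1=ro; sub=hsv[y0:y1,x0:x1]
    m=((sub[...,1]<50)&(sub[...,2]>120)).astype(np.uint8)
    ys,xs=np.nonzero(m); P=np.c_[xs,ys]+[x0,y0]
    w=cast(c,P,0.03)[:,:2]; mu=w.mean(0); d=np.linalg.svd(w-mu)[2][0]; t=(w-mu)@d
    e=[mu+d*t.min(),mu+d*t.max()]; print(n,"spindle",len(t),e,np.mean(e,0),"len",np.ptp(t),"dir",np.degrees(np.arctan2(d[1],d[0])))
a=cv2.resize(T["image"][228:322,255:405,::-1],None,fx=4,fy=4,interpolation=2)
b=cv2.resize(T["image"][265:330,130:235,::-1],None,fx=3,fy=3,interpolation=2)
b=cv2.copyMakeBorder(b,0,a.shape[0]//2*0,0,a.shape[1]-b.shape[1],0)
cv2.imwrite("pics/crop1.png",np.vstack([a,b]))
for nm,u,v,z in (("votive",(250,195),(302,181),.076),("pot",(490,315),(418,392),.034),("red",(466,232),(443,317),.022)):
    print(nm,cast(T,u,z)[0][:2],cast(S,v,z)[0][:2])
E
```

```text
top foot 0.5093213319778442 -0.12810635566711426 (0.24453167617321014, 0.0874829962849617) 72.91767120361328 [[0.43160000443458557, -0.2320999950170517], [0.5152000188827515, -0.25780001282691956], [0.5870000123977661, -0.02410000003874302], [0.5034000277519226, 0.0015999999595806003]]
top spindle 334 [array([0.45051814, 0.08279791]), array([0.46914963, 0.24156395])] [0.45983389 0.16218093] len 0.15985551931188194 dir 83.30684412522022
side foot 0.5090964436531067 -0.12686039507389069 (0.24707989394664764, 0.08806160092353821) 72.80133056640625 [[0.43050000071525574, -0.23190000653266907], [0.5145999789237976, -0.2578999996185303], [0.5877000093460083, -0.021900000050663948], [0.503600001335144, 0.00419999985024333]]
side spindle 215 [array([0.45124103, 0.08361917]), array([0.47083335, 0.24726587])] [0.46103719 0.16544252] len 0.16481535963060012 dir 83.1728593209467
votive [0.65249244 0.03031597] [0.63794912 0.02171154]
pot [ 0.43908903 -0.43605163] [ 0.43592911 -0.43940452]
red [ 0.59983458 -0.39101449] [ 0.59724732 -0.39279829]
```

View pics/crop1.png

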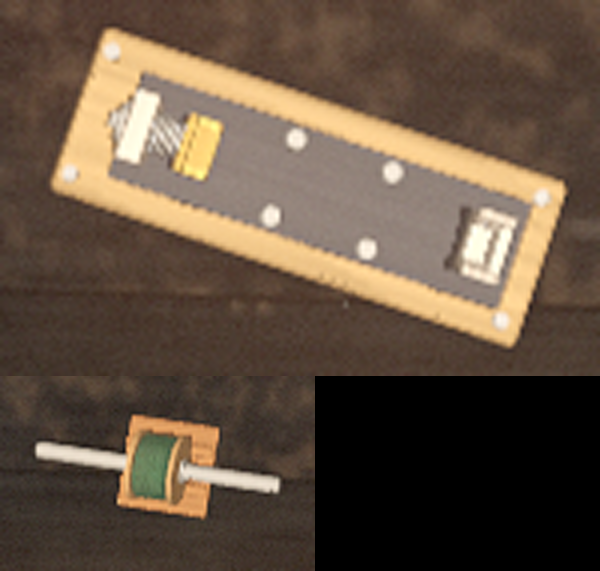

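The crop shows the white cup upright at about px (289,259), the brass cup at (304,265) and the slot at (376,289). The foot measures 244.5 x 87.5 mm against the 244 x 86 given, and the spindle 160 mm, so both are consistent. Next I'll get a rough carriage offset and plan the move to the spool.

```bash
cat >> h.py <<'E'
from scipy.spatial.transform import Rotation as Ro
A=np.radians(72.87); Y=np.array([np.cos(A),np.sin(A),0]); X=np.array([np.sin(A),-np.cos(A),0]); Z=np.array([0,0,1.])
O=np.array([.5092,-.1277,0])-.006*Y; D=np.c_[X,Y,Z]
def disp(p): return D.T@(np.asarray(p)-O)      # world -> dispenser
def toolR(ydir,tip=0):   # tool y down, tool x along -ydir.. tip about jaw axis, + lowers ydir end
    x=np.asarray(ydir)/np.linalg.norm(ydir); y=np.array([0,0,-1.]); return np.c_[x,y,np.cross(x,y)]
def go(s,p,Rt):
    R=Ro.from_quat(s["eef_rot"]).as_matrix(); p0=np.array(s["ee_pos"])
    print("turn(now axes)deg",np.degrees(Ro.from_matrix(R.T@Rt).as_rotvec()).round(2)," shift now-axes mm",(R.T@(p-p0)*1e3).round(1)," shift target-axes mm",(Rt.T@(p-p0)*1e3).round(1))
E
python3 - <<'E'
from h import *
from bench import r
T=np.load("top0.npz");s=r.read_state()
print(Ro.from_quat(s["eef_rot"]).as_matrix().round(3))
f=lambda x,y:(x/4+255-.375,y/4+228-.375)
for n,q,z in (("upright",[(140,90),(160,93),(138,162),(114,158)],.066),("cup",[(188,114),(221,120),(206,180),(173,173)],.068),("slot",[(472,210),(516,218),(500,284),(458,272)],.06)):
    print(n,[disp(p).round(4)[:2].tolist() for p in cast(T,[f(*u) for u in q],z)])
print("votive",disp([.645,.026,0]),"pot",disp([.437,-.437,0]),"red",disp([.6,-.392,0]))
B=np.radians(83.25);sp=np.array([np.cos(B),np.sin(B),0])
for sg in (1,-1):
    Rt=toolR(sg*sp); go(s,np.array([.46,.163,.2]),Rt); go(s,np.array([.34,.36,.2]),Rt)
E
```

```text
[[ 0.96  -0.     0.28 ]
 [-0.28  -0.001  0.96 ]
 [ 0.    -1.    -0.001]]
upright [[0.0166, 0.0955], [0.0183, 0.0861], [-0.0157, 0.0854], [-0.0176, 0.0967]]
cup [[0.0132, 0.0703], [0.0155, 0.0547], [-0.0134, 0.0523], [-0.0153, 0.068]]
slot [[0.0137, -0.0709], [0.0169, -0.0918], [-0.015, -0.0944], [-0.016, -0.0739]]
votive [0.08450485 0.19288033 0.        ] pot [ 0.02210432 -0.31084496  0.        ] red [ 0.16461913 -0.21983107  0.        ]
turn(now axes)deg [ 6.000e-02 -9.951e+01 -6.000e-02]  shift now-axes mm [ 395.9   22.3 -339.3]  shift target-axes mm [-400.1   21.8 -334.4]
turn(now axes)deg [ 6.000e-02 -9.951e+01 -6.000e-02]  shift now-axes mm [ 225.6   22.1 -183.8]  shift target-axes mm [-218.6   21.8 -192.1]
turn(now axes)deg [6.000e-02 8.049e+01 5.000e-02]  shift now-axes mm [ 395.9   22.3 -339.3]  shift target-axes mm [400.1  21.8 334.4]
turn(now axes)deg [6.000e-02 8.049e+01 5.000e-02]  shift now-axes mm [ 225.6   22.1 -183.8]  shift target-axes mm [218.6  21.8 192.1]
```

The carriage looks about 7 mm toward -y: upright at 85.5–96 mm (nominal 92–104) and mouth at 53.5 mm (nominal 60). I'll confirm this by feel. First move goes clear of the picture frame, then turns.

```bash
python3 -m jog '[[0.0188,-0.007,-0.0153,0,0,0],[0.0188,-0.007,-0.0153,0,0,0],[0.0188,-0.007,-0.0153,0,0,0],[0.0188,-0.007,-0.0153,0,0,0],[0.0188,-0.007,-0.0153,0,0,0],[0.0188,-0.007,-0.0153,0,0,0],[0.0188,-0.007,-0.0153,0,0,0],[0.0188,-0.007,-0.0153,0,0,0],[0.0188,-0.007,-0.0153,0,0,0],[0.0188,-0.007,-0.0153,0,0,0],[0.0188,-0.007,-0.0153,0,0,0],[0.0188,-0.007,-0.0153,0,0,0]]' 1 20
python3 -m jog '[[0,0,0,0,6.7,0],[0,0,0,0,6.7,0],[0,0,0,0,6.7,0],[0,0,0,0,6.7,0],[0,0,0,0,6.7,0],[0,0,0,0,6.7,0],[0,0,0,0,6.7,0],[0,0,0,0,6.7,0],[0,0,0,0,6.7,0],[0,0,0,0,6.7,0],[0,0,0,0,6.7,0],[0,0,0,0,0,0]]'
cat >> h.py <<'E'
B=np.radians(83.25);sp=np.array([np.cos(B),np.sin(B),0]); PICK=np.array([.460,.163,.0])
E
python3 - <<'E'
from h import *
from bench import r
s=r.read_state();print(s["joint_positions"].round(2))
go(s,PICK+[0,0,.12],toolR(-sp))
E
```

```text
time: 1.1
ee_pos: [0.3413, 0.3511, 0.3024]
eef_rot: [0.705, -0.099, 0.094, -0.696]
ft_force: [0.1, 0.8, 0.6]
width: 0.0869
time: 2.1
ee_pos: [0.3456, 0.343, 0.3014]
eef_rot: [0.491, -0.514, 0.517, -0.478]
ft_force: [0.2, 0.7, 0.8]
width: 0.0871
[-1.    0.    0.13  1.68  0.    1.48 -0.94]
turn(now axes)deg [0.49 3.21 0.95]  shift now-axes mm [169.6 183.1 126.9]  shift target-axes mm [165.3 181.4 134.8]
```

```bash
python3 -m jog '[[0,0,0,0.5,3.2,0.9],[0.015,0.0164,0.0123,0,0,0],[0.015,0.0164,0.0123,0,0,0],[0.015,0.0164,0.0123,0,0,0],[0.015,0.0164,0.0123,0,0,0],[0.015,0.0164,0.0123,0,0,0],[0.015,0.0164,0.0123,0,0,0],[0.015,0.0164,0.0123,0,0,0],[0.015,0.0164,0.0123,0,0,0],[0.015,0.0164,0.0123,0,0,0],[0.015,0.0164,0.0123,0,0,0],[0.015,0.0164,0.0123,0,0,0]]'
python3 -m jog '[[0,0,0,0,0,0],[0,0,0,0,0,0]]'
python3 - <<'E'
from h import *
from bench import r
s=r.read_state();print(s["joint_positions"].round(2))
go(s,PICK+[0,0,.0113],toolR(-sp))
c=r.camera("side"); S=c; crop(c,140,110,300,270,3.6,"pics/side1.png")
E
```

```text
time: 3.1
ee_pos: [0.4674, 0.1635, 0.1147]
eef_rot: [-0.484, 0.514, -0.514, 0.487]
ft_force: [1.2, 0.5, 0.0]
width: 0.0867
time: 3.27
ee_pos: [0.4673, 0.1585, 0.1111]
eef_rot: [-0.487, 0.514, -0.513, 0.486]
ft_force: [-0.7, -0.2, 0.9]
width: 0.0872
[-0.75  0.14  0.35  1.95 -0.06  1.06 -0.42]
turn(now axes)deg [0.08 3.65 0.02]  shift now-axes mm [-4.1 99.8 -7.4]  shift target-axes mm [-3.6 99.8 -7.8]
```

View pics/side1.png

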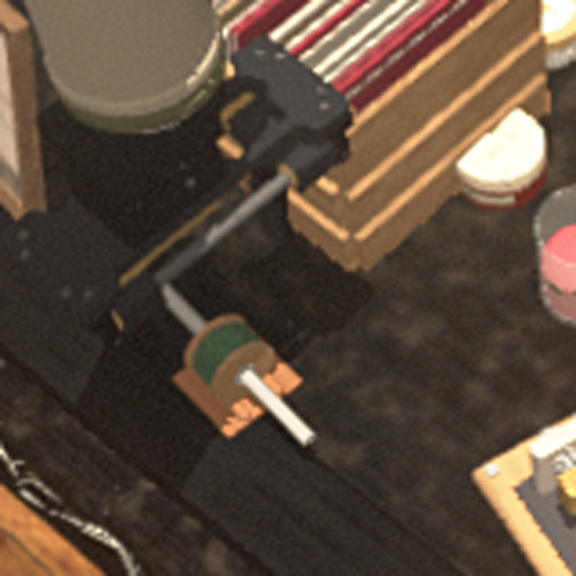

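Close up, the tool is above the spool with the jaws across it, and the spindle end is at crop (308,440). The crate is near the gripper's far side, so I'll check that clearance before going down.

```bash
python3 - <<'E'
from h import *
T=np.load("top0.npz");S=np.load("side0.npz")
print(cast(S,[(239,182)],0)[0], meet(T,(190,238),S,(238,146+20)), )
rz=T["range_z"]
for u in ((190,238),(100,233),(180,225),(193,200),(60,230)):
    z=rz[u[1],u[0]]; s=cv2.undistortPoints(np.array([[u]],float),T["K"],np.array([float(T["k1"]),0,0,0])).ravel()
    print(u,(T["R"].T@(np.r_[s,1]*z-T["t"])).round(3))
E
```

```text
[0.57715862 0.16944775 0.        ] (array([0.56280943, 0.13329633, 0.11319035]), np.float64(0.007963772623764985))
(190, 238) [0.572 0.154 0.021]
(100, 233) [0.568 0.283 0.14 ]
(180, 225) [0.59  0.153 0.102]
(193, 200) [0.648 0.151 0.02 ]
(60, 230) [0.571 0.353 0.142]
```

```bash
python3 -m jog '[[0,0,0,0,3.6,0],[-0.004,0,-0.008,0,0,0],[0,0,0,0,0,0],[0,0,0,0,0,0]]'
python3 - <<'E'
from h import *
from bench import r
go(r.read_state(),PICK+[0,0,.0113],toolR(-sp))
E
```

```text
time: 3.65
ee_pos: [0.4582, 0.167, 0.1131]
eef_rot: [-0.472, 0.526, -0.526, 0.473]
ft_force: [0.2, -0.4, -0.3]
width: 0.087
turn(now axes)deg [ 0.02  0.63 -0.08]  shift now-axes mm [  3.9 101.8   2.2]  shift target-axes mm [  3.7 101.8   2.2]
```

```bash
python3 -m jog '[[0.003,0.012,0.002,0,0.6,0],[0,0.012,0,0,0,0],[0,0.012,0,0,0,0],[0,0.012,0,0,0,0],[0,0.012,0,0,0,0],[0,0.012,0,0,0,0],[0,0.008,0,0,0,0],[0,0,0,0,0,0],[0,0,0,0,0,0]]'
python3 - <<'E'
from h import *
from bench import r
go(r.read_state(),PICK+[0,0,.0113],toolR(-sp))
E
```

```text
time: 4.4
ee_pos: [0.4603, 0.1713, 0.0345]
eef_rot: [-0.473, 0.523, -0.522, 0.48]
ft_force: [-0.0, 0.2, 0.1]
width: 0.0875
turn(now axes)deg [-0.32  1.48 -0.52]  shift now-axes mm [ 8.5 23.1  0.4]  shift target-axes mm [ 8.3 23.2  0.7]
```

```bash
python3 -m jog '[[0.004,0.008,0,-0.3,1.4,-0.5],[0.003,0.008,0,0,0,0],[0,0.006,0,0,0,0],[0,0,0,0,0,0],[0,0,0,0,0,0]]'
python3 - <<'E'
from h import *
from bench import r
go(r.read_state(),PICK+[0,0,.0113],toolR(-sp))
E
```

```text
time: 4.82
ee_pos: [0.4606, 0.1645, 0.0121]
eef_rot: [0.469, -0.528, 0.529, -0.471]
ft_force: [-0.1, -0.4, 0.4]
width: 0.0872
turn(now axes)deg [-0.12  0.01 -0.08]  shift now-axes mm [ 1.6  0.8 -0.5]  shift target-axes mm [ 1.5  0.8 -0.5]
```

Positioned within 2 mm. Closing the gripper, then lifting 160 mm.

```bash
python3 -m jog '[[0.001,0.001,0,0,0,0],[0,0,0,0,0,0],[0,0,0,0,0,0],[0,0,0,0,0,0],[0,0,0,0,0,0],[0,0,0,0,0,0],[0,0,0,0,0,0],[0,0,0,0,0,0]]' -1 45
python3 -m jog '[[0,-0.008,0,0,0,0],[0,-0.012,0,0,0,0],[0,-0.016,0,0,0,0],[0,-0.016,0,0,0,0],[0,-0.016,0,0,0,0],[0,-0.016,0,0,0,0],[0,-0.016,0,0,0,0],[0,-0.016,0,0,0,0],[0,-0.016,0,0,0,0],[0,-0.01,0,0,0,0],[0,0,0,0,0,0],[0,0,0,0,0,0]]'
python3 - <<'E'
from h import *
from bench import r
s=r.read_state(); go(s,O+[0,0,.16],toolR(-Y)); print(s["joint_positions"].round(2))
E
```

```text
time: 5.48
ee_pos: [0.4606, 0.1638, 0.0119]
eef_rot: [0.469, -0.528, 0.529, -0.471]
ft_force: [-2.0, -0.1, 1.5]
width: 0.0451
time: 6.48
ee_pos: [0.46, 0.1617, 0.1647]
eef_rot: [0.468, -0.528, 0.53, -0.471]
ft_force: [-0.0, 0.4, -1.9]
width: 0.0452
turn(now axes)deg [-0.23 10.29 -0.1 ]  shift now-axes mm [287.4   4.7  82.2]  shift target-axes mm [268.1   4.7 132.3]
[-0.77  0.06  0.35  1.91 -0.02  1.17 -0.53]
```

Gripped at 45 mm width and lifted. Turning to the bay line and carrying to bay y ≈ -36 mm, staying high.

```bash
python3 -m jog '[[0,0,0,-0.1,5.1,0],[0,0,0,-0.1,5.1,0],[0.027,0,0.012,0,0,0],[0.030,0,0.013,0,0,0],[0.030,0,0.013,0,0,0],[0.030,0,0.013,0,0,0],[0.030,0,0.013,0,0,0],[0.030,0,0.013,0,0,0],[0.030,0,0.013,0,0,0],[0.030,0,0.013,0,0,0],[0.030,0,0.013,0,0,0],[0.020,0,0.008,0,0,0]]'
python3 -m jog '[[0,0,0,0,0,0],[0,0,0,0,0,0]]'
python3 - <<'E'
from h import *
from bench import r
s=r.read_state(); go(s,O-.036*Y+[0,0,.12],toolR(-Y)); print(s["joint_positions"].round(2))
E
```

```text
time: 7.48
ee_pos: [0.4877, -0.1575, 0.1535]
eef_rot: [-0.425, 0.57, -0.566, 0.417]
ft_force: [0.7, 0.5, -0.4]
width: 0.045
time: 7.65
ee_pos: [0.4858, -0.1634, 0.1516]
eef_rot: [-0.424, 0.571, -0.568, 0.414]
ft_force: [0.1, 0.8, -1.6]
width: 0.0447
turn(now axes)deg [ 0.73 -0.22  0.53]  shift now-axes mm [ 0.6 31.5 12.2]  shift target-axes mm [ 1.  31.6 11.8]
[-0.38  0.16  0.68  1.87 -0.1   1.16  0.02]
```

```bash
python3 -m jog '[[0,0,0.006,0.7,-0.2,-3.7],[0,0,0.006,0,0,-3.7],[0,0,0,0,0,0],[0,0,0,0,0,0],[0,0,0,0,0,0]]'
python3 - <<'E'
from h import *
from bench import r
s=r.read_state(); go(s,O-.036*Y+[0,0,.12],toolR(-Y)); print("disp tcp",disp(s["ee_pos"]))
for n in("top","side"):
    c=r.camera(n); np.savez(f"{n}2.npz",**c)
T=np.load("top2.npz");S=np.load("side2.npz")
a=cv2.resize(T["image"][205:345,255:425,::-1],None,fx=2.35,fy=2.35,interpolation=2)
b=cv2.resize(S["image"][205:345,250:420,::-1],None,fx=2.35,fy=2.35,interpolation=2)
cv2.imwrite("pics/pair2.png",np.hstack([a,b])); print(a.shape)
E
```

```text
time: 8.07
ee_pos: [0.4956, -0.1644, 0.1483]
eef_rot: [0.46, -0.539, 0.595, -0.378]
ft_force: [0.3, 0.9, -0.5]
width: 0.0451
turn(now axes)deg [0.27 0.1  8.08]  shift now-axes mm [-1.1 28.5  2.3]  shift target-axes mm [ 2.9 28.3  2.2]
disp tcp [-0.00218702 -0.03307711  0.14834936]
(329, 400, 3)
```

View pics/pair2.png

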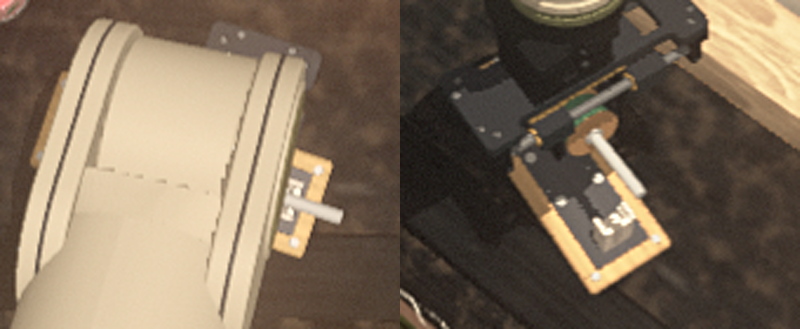

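The slot-side spindle end shows at top px (400,297) and side px (353,286). The arm hides the rest from above. I'll check that end against the tool-based prediction.

```bash
cat >> h.py <<'E'
def rep(s,off=0.0):   # spool centre & spindle ends in dispenser frame (mm), tip deg
    R=Ro.from_quat(s["eef_rot"]).as_matrix(); c=np.array(s["ee_pos"])-.0181*R[:,1]+off*R[:,0]
    d=D.T@R[:,0]
    for n,p in (("C",c),("cupend",c-.08*R[:,0]),("slotend",c+.08*R[:,0])): print(n,(disp(p)*1e3).round(1),end=" ")
    print("tip",np.degrees(np.arcsin(d[2])).round(2),"yaw",np.degrees(np.arctan2(d[0],-d[1])).round(2),"F disp",(D.T@np.array(s["ft_force"])).round(1),"t",round(s["time"],2))
E
python3 - <<'E'
from h import *
from bench import r
T=np.load("top2.npz");S=np.load("side2.npz")
rep(r.read_state())
p,e=meet(T,(399.7,296.9),S,(352.6,285.9)); print("seen slotend",disp(p)*1e3,"gap",e)
E
```

```text
C [ -2.1 -31.4 166.5] cupend [ -2.1  47.8 155.3] slotend [  -2.  -110.6  177.8] tip 8.09 yaw 0.04 F disp [ 0.4 -0.  -0.6] t 8.17
seen slotend [  -1.93929378 -110.22083946  184.96549519] gap 0.00012006975993756443
```

```bash
python3 -m jog '[[-0.001,0.012,0.001,0,0,0],[-0.001,0.012,0.001,0,0,0],[-0.001,0.012,0,0,0,0],[-0.001,0.012,0,0,0,0],[-0.001,0.012,0,0,0,0],[-0.001,0.008,0,0,0,0],[0,0,0,0,0,0],[0,0,0,0,0,0],[0,0,0,0,0,0]]'
python3 - <<'E'
from h import *
from bench import r
s=r.read_state(); rep(s)
for n in("top","side"):
    c=r.camera(n); np.savez(f"{n}3.npz",**c)
T=np.load("top3.npz");S=np.load("side3.npz")
a=cv2.resize(T["image"][240:330,350:420,::-1],None,fx=5.5,fy=5.5,interpolation=2)
b=cv2.resize(S["image"][240:330,300:370,::-1],None,fx=5.5,fy=5.5,interpolation=2)
cv2.imwrite("pics/pair3.png",np.hstack([a,b])); print(a.shape)
E
```

```text
time: 8.92
ee_pos: [0.4948, -0.172, 0.0798]
eef_rot: [0.455, -0.542, 0.597, -0.379]
ft_force: [-1.1, -0.1, -0.3]
width: 0.0449
C [ -0.7 -38.2  97.7] cupend [-0.1 41.1 87.2] slotend [  -1.3 -117.5  108.2] tip 7.55 yaw -0.44 F disp [-1.  -0.4 -0.3] t 8.92
(495, 385, 3)
```

View pics/pair3.png

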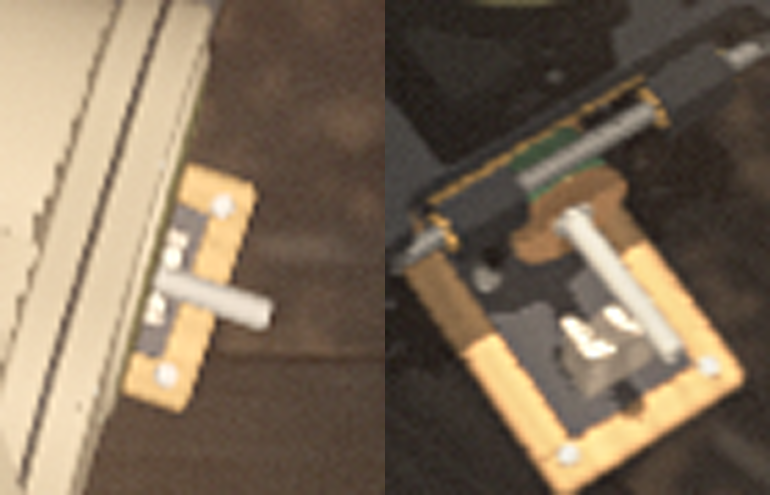

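The slot-side end is at crop (265,312) in the top half and (672,345) in the side half; the axis leaves the flange at (575,220).

```bash
python3 - <<'E'
from h import *
T=np.load("top3.npz");S=np.load("side3.npz")
p,e=meet(T,(398.2-.4,296.7-.4),S,(351.8,302.3)); print("seen slotend",disp(p)*1e3,"gap",e)
# side ray of the flange exit met with bay plane x=-0.7..: 
for u in ((351.8,302.3),(334.1,279.6)):
    a,d=ray(S,u); a2=disp(a); d2=D.T@d; t=(-.001-a2[0])/d2[0]; print("side ray at x=-1:",(a2+t*d2)*1e3)
# calibration check on foot corners: side corner at crop 
E
```

```text
seen slotend [  -1.45185769 -116.74848165  116.03767026] gap 0.0015708388616201946
side ray at x=-1: [  -1.         -115.24576275  111.80676822]
side ray at x=-1: [ -1.         -56.19251761 104.18406717]
```

Proprioception and vision agree on tip (7.5°) and on y and x. The camera reads about 4 mm higher in z, which I'll settle by feel. Going down to cup height, short of the mouth.

```bash
python3 -m jog '[[-0.002,0.008,0.0007,0,-0.4,-0.4],[-0.002,0.008,0,0,0,0],[-0.002,0.008,0,0,0,0],[-0.002,0.007,0,0,0,0],[0,0,0,0,0,0],[0,0,0,0,0,0]]'
python3 -c "
from h import *
from bench import r
rep(r.read_state())"
```

```text
time: 9.52
ee_pos: [0.498, -0.1676, 0.0455]
eef_rot: [0.459, -0.538, 0.596, -0.38]
ft_force: [0.1, -0.4, -1.5]
width: 0.0451
C [  1.  -32.9  63.4] cupend [ 0.9 46.3 52.4] slotend [   1.1 -112.2   74.4] tip 7.93 yaw 0.08 F disp [ 0.2 -0.3 -1.5] t 9.52
```

Cup end at y = 46, z = 52. Advancing gently toward +Y with force readings.

```bash
python3 -m jog '[[-0.003,-0.0004,-0.0005,0,0,0],[-0.003,-0.0004,0,0,0,0],[-0.002,-0.0003,0,0,0,0],[0,0,0,0,0,0]]'
python3 -c "
from h import *
from bench import r
rep(r.read_state())"
python3 -m jog '[[-0.002,-0.0003,0,0,0,0],[-0.002,-0.0003,0,0,0,0],[-0.001,-0.0001,0,0,0,0],[0,0,0,0,0,0]]'
python3 -c "
from h import *
from bench import r
rep(r.read_state())"
```

```text
time: 9.85
ee_pos: [0.5001, -0.159, 0.0455]
eef_rot: [0.459, -0.538, 0.596, -0.38]
ft_force: [-0.7, 0.2, -0.9]
width: 0.0452
C [  0.5 -24.1  63.5] cupend [ 0.4 55.1 52.4] slotend [   0.6 -103.4   74.5] tip 7.95 yaw 0.07 F disp [-0.7  0.  -0.9] t 9.85
time: 10.18
ee_pos: [0.5023, -0.1535, 0.0463]
eef_rot: [0.458, -0.538, 0.597, -0.38]
ft_force: [0.2, 0.5, -0.9]
width: 0.045
C [  1.  -18.1  64.2] cupend [ 0.9 61.1 53.2] slotend [  1.1 -97.4  75.2] tip 7.91 yaw 0.08 F disp [ 0.1  0.6 -0.9] t 10.18
```

```bash
for i in 1; do python3 -m jog '[[-0.0015,0,-0.0005,0,0,0],[-0.0015,0,0,0,0,0],[0,0,0,0,0,0]]'; python3 -c "
from h import *
from bench import r
rep(r.read_state())"; done
python3 -m jog '[[-0.0015,0,0,0,0,0],[0,0,0,0,0,0]]'; python3 -c "
from h import *
from bench import r
rep(r.read_state())"
python3 -m jog '[[-0.0015,0,0,0,0,0],[0,0,0,0,0,0]]'; python3 -c "
from h import *
from bench import r
rep(r.read_state())"
```

```text
time: 10.43
ee_pos: [0.5028, -0.1502, 0.0459]
eef_rot: [0.458, -0.538, 0.597, -0.381]
ft_force: [1.1, -0.3, -0.3]
width: 0.0451
C [  0.5 -14.9  63.8] cupend [ 0.4 64.3 52.8] slotend [  0.6 -94.1  74.8] tip 7.9 yaw 0.07 F disp [ 1.2  0.  -0.3] t 10.43
time: 10.6
ee_pos: [0.5032, -0.1486, 0.0457]
eef_rot: [0.458, -0.538, 0.597, -0.38]
ft_force: [0.5, -0.3, -1.3]
width: 0.0451
C [  0.4 -13.3  63.6] cupend [ 0.3 66.  52.6] slotend [  0.5 -92.5  74.6] tip 7.9 yaw 0.07 F disp [ 0.5 -0.2 -1.3] t 10.6
time: 10.77
ee_pos: [0.5036, -0.1474, 0.0454]
eef_rot: [0.458, -0.538, 0.597, -0.38]
ft_force: [0.4, -0.0, -0.9]
width: 0.045
C [  0.4 -12.   63.3] cupend [ 0.4 67.3 52.3] slotend [  0.5 -91.2  74.4] tip 7.92 yaw 0.05 F disp [ 0.4  0.1 -0.9] t 10.77
```

```bash
for i in 1; do python3 -m jog '[[-0.0015,0,0,0,0,0],[0,0,0,0,0,0]]'; python3 -c "
from h import *
from bench import r
rep(r.read_state())"; done
python3 -m jog '[[-0.0015,0,0,0,0,0],[0,0,0,0,0,0]]'; python3 -c "
from h import *
from bench import r
rep(r.read_state())"
python3 -m jog '[[-0.0015,0,0,0,0,0],[0,0,0,0,0,0]]'; python3 -c "
from h import *
from bench import r
rep(r.read_state())"
```

```text
time: 10.93
ee_pos: [0.5038, -0.1467, 0.0453]
eef_rot: [0.458, -0.538, 0.597, -0.38]
ft_force: [-0.8, -2.2, 0.3]
width: 0.0448
C [  0.4 -11.2  63.2] cupend [ 0.4 68.  52.1] slotend [  0.4 -90.5  74.3] tip 7.98 yaw 0.01 F disp [-0.2 -2.3  0.3] t 10.93
time: 11.1
ee_pos: [0.5039, -0.1462, 0.0451]
eef_rot: [0.458, -0.538, 0.597, -0.379]
ft_force: [-1.3, -3.7, 0.1]
width: 0.0453
C [  0.3 -10.7  63. ] cupend [ 0.4 68.5 51.8] slotend [  0.3 -89.9  74.2] tip 8.04 yaw -0.04 F disp [-0.2 -3.9  0.1] t 11.1
time: 11.27
ee_pos: [0.5041, -0.1453, 0.045]
eef_rot: [0.458, -0.538, 0.598, -0.379]
ft_force: [-1.2, -3.9, 0.3]
width: 0.045
C [ 0.3 -9.8 62.9] cupend [ 0.4 69.4 51.6] slotend [  0.2 -89.   74.1] tip 8.08 yaw -0.08 F disp [ 0.  -4.1  0.3] t 11.27
```

Contact felt: the force rises from 2.3 to 4.1 N, matching the spring (2.4 N to start), so compression is about 2.5 mm. Pressing on to about 8.6 N.

```bash
python3 -m jog '[[-0.0015,-0.0003,0,0,0,0],[-0.0015,-0.0003,0,0,0,0],[-0.0015,-0.0003,0,0,0,0],[0,0,0,0,0,0]]'; python3 -c "
from h import *
from bench import r
rep(r.read_state())"
python3 -m jog '[[-0.0015,-0.0003,0,0,0,0],[-0.0015,-0.0003,0,0,0,0],[0,0,0,0,0,0]]'; python3 -c "
from h import *
from bench import r
rep(r.read_state())"
```

```text
time: 11.6
ee_pos: [0.5049, -0.1421, 0.0453]
eef_rot: [0.459, -0.538, 0.598, -0.378]
ft_force: [-1.7, -4.7, -0.3]
width: 0.0451
C [ 0.2 -6.5 63.2] cupend [ 0.4 72.7 51.9] slotend [ -0.1 -85.7  74.6] tip 8.18 yaw -0.16 F disp [-0.2 -5.  -0.3] t 11.6
time: 11.85
ee_pos: [0.5053, -0.1407, 0.0456]
eef_rot: [0.459, -0.538, 0.599, -0.377]
ft_force: [-1.5, -5.6, 0.9]
width: 0.0451
C [ 0.1 -5.  63.5] cupend [ 0.4 74.2 51.9] slotend [ -0.3 -84.1  75. ] tip 8.31 yaw -0.24 F disp [ 0.2 -5.8  0.9] t 11.85
```

```bash
python3 -m jog '[[-0.0015,-0.0003,0,0,0.1,0.1],[-0.0015,-0.0003,0,0,0.1,0.1],[0,0,0,0,0,0]]'; python3 -c "
from h import *
from bench import r
rep(r.read_state())"
python3 -m jog '[[-0.0015,-0.0003,0,0,0.1,0.1],[-0.0015,-0.0003,0,0,0.1,0.1],[0,0,0,0,0,0]]'; python3 -c "
from h import *
from bench import r
rep(r.read_state())"
```

```text
time: 12.1
ee_pos: [0.505, -0.1398, 0.0456]
eef_rot: [0.457, -0.539, 0.6, -0.375]
ft_force: [-1.0, -6.3, 0.4]
width: 0.0451
C [-0.4 -4.2 63.6] cupend [ 0.4 74.9 52. ] slotend [ -1.1 -83.4  75.1] tip 8.27 yaw -0.54 F disp [ 0.9 -6.3  0.4] t 12.1
time: 12.35
ee_pos: [0.5047, -0.1394, 0.0457]
eef_rot: [0.456, -0.541, 0.6, -0.373]
ft_force: [-1.5, -7.3, 0.3]
width: 0.045
C [-0.8 -3.9 63.6] cupend [ 0.4 75.3 52.1] slotend [ -2.  -83.1  75.1] tip 8.26 yaw -0.87 F disp [ 0.7 -7.4  0.3] t 12.35
```

```bash
python3 -m jog '[[-0.002,-0.0003,0,0,-0.4,0],[-0.002,-0.0003,0,0,-0.4,0],[-0.001,-0.0003,0,0,0,0]]'; python3 -c "
from h import *
from bench import r
rep(r.read_state())"
python3 -m jog '[[-0.001,0,0,0,-0.2,0],[-0.0005,0,0,0,0,0]]'; python3 -c "
from h import *
from bench import r
rep(r.read_state())"
```

```text
time: 12.6
ee_pos: [0.5061, -0.138, 0.0463]
eef_rot: [0.46, -0.537, 0.599, -0.376]
ft_force: [-2.6, -6.4, -0.6]
width: 0.0448
C [ 0.1 -2.1 64.2] cupend [ 0.4 77.1 52.5] slotend [ -0.3 -81.2  76. ] tip 8.46 yaw -0.23 F disp [-0.6 -6.9 -0.6] t 12.6
time: 12.77
ee_pos: [0.506, -0.1387, 0.0463]
eef_rot: [0.461, -0.536, 0.599, -0.375]
ft_force: [-2.4, -8.0, 0.1]
width: 0.0453
C [ 0.2 -2.7 64.2] cupend [ 0.4 76.4 52.2] slotend [  0.  -81.8  76.2] tip 8.61 yaw -0.13 F disp [ 0.  -8.3  0.1] t 12.77
```

Compression is about 9 mm (8.3 N). Adding a little more push, then tipping in small parts while keeping the push on.

```bash
python3 -m jog '[[-0.002,0,0,0,-0.1,0.2],[-0.0015,0,0,0,0,0.2]]'; python3 -c "
from h import *
from bench import r
rep(r.read_state())"
python3 -m jog '[[-0.0014,0.0013,0,0,0,0.9],[-0.0014,0.0013,0,0,0,0.9],[-0.0013,0.0013,0,0,0,0.9]]'; python3 -c "
from h import *
from bench import r
rep(r.read_state())"
```

```text
time: 12.93
ee_pos: [0.5063, -0.1376, 0.0458]
eef_rot: [0.46, -0.538, 0.598, -0.376]
ft_force: [-1.9, -7.5, 0.3]
width: 0.045
C [ 0.2 -1.7 63.7] cupend [ 0.4 77.4 52.1] slotend [ -0.  -80.8  75.4] tip 8.37 yaw -0.13 F disp [ 0.4 -7.7  0.3] t 12.93
time: 13.18
ee_pos: [0.5064, -0.1369, 0.0415]
eef_rot: [0.448, -0.548, 0.59, -0.389]
ft_force: [-3.2, -7.9, 1.9]
width: 0.0451
C [ 0.1 -1.8 59.5] cupend [ 0.4 77.8 51.3] slotend [ -0.2 -81.4  67.6] tip 5.84 yaw -0.21 F disp [-0.8 -8.5  1.9] t 13.18
```

Clearance to the slot wall works out at about 2.4 mm. Tipping further while watching Fz.

```bash
python3 -m jog '[[-0.0013,0.0011,0,0,-0.1,0.8],[-0.0013,0.0011,0,0,-0.1,0.8]]'; python3 -c "
from h import *
from bench import r
rep(r.read_state())
S=r.camera('side'); crop(S,290,235,370,315,7,'pics/slot4.png')"
```

```text
time: 13.35
ee_pos: [0.5065, -0.1371, 0.0391]
eef_rot: [0.441, -0.554, 0.584, -0.397]
ft_force: [-3.0, -7.2, 1.9]
width: 0.0448
C [ 0.2 -2.4 57.1] cupend [ 0.4 77.4 51.1] slotend [  0.  -82.2  63.2] tip 4.31 yaw -0.13 F disp [-0.8 -7.8  1.9] t 13.35
```

View pics/slot4.png

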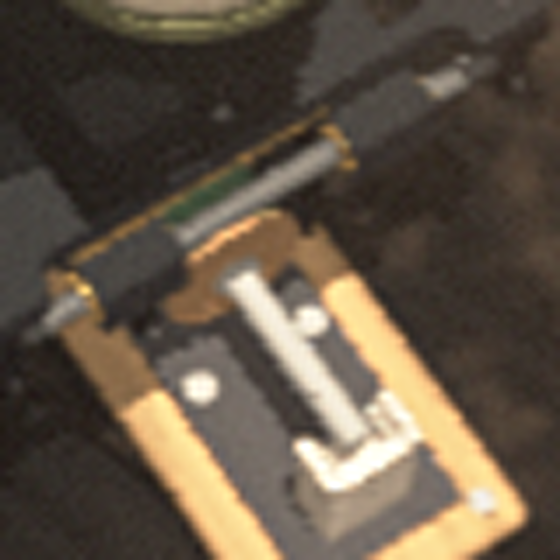

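The spindle end at (352,430) lies centred between the slot's side walls (310,450) and (395,400), just inside the back wall. Continuing down with a bit more push.

```bash
python3 -m jog '[[-0.0019,0.001,0,0,-0.1,0.75],[-0.0015,0.001,0,0,0,0.75]]'; python3 -c "
from h import *
from bench import r
rep(r.read_state())"
python3 -m jog '[[-0.0014,0.001,0,0,0,0.75],[-0.0014,0.001,0,0,0,0.75]]'; python3 -c "
from h import *
from bench import r
rep(r.read_state())"
```

```text
time: 13.57
ee_pos: [0.5066, -0.1367, 0.0369]
eef_rot: [0.433, -0.559, 0.579, -0.404]
ft_force: [-3.2, -7.5, 2.3]
width: 0.045
C [ 0.2 -2.4 55. ] cupend [ 0.5 77.5 51. ] slotend [ -0.  -82.3  59. ] tip 2.87 yaw -0.17 F disp [-0.9 -8.1  2.3] t 13.57
time: 13.73
ee_pos: [0.5066, -0.1363, 0.0348]
eef_rot: [0.426, -0.565, 0.575, -0.411]
ft_force: [-3.4, -7.2, 1.0]
width: 0.0449
C [ 0.1 -2.5 52.9] cupend [ 0.5 77.5 50.8] slotend [ -0.3 -82.5  54.9] tip 1.44 yaw -0.28 F disp [-1.1 -7.9  1. ] t 13.73
```

```bash
python3 -m jog '[[-0.0012,0.001,0,0,-0.1,0.7],[-0.001,0.001,0,0,-0.1,0.6]]'; python3 -c "
from h import *
from bench import r
rep(r.read_state())"
python3 -m jog '[[-0.0006,0.0005,0,0,0,0.1],[0,0.0003,0,0,0,0]]'; python3 -c "
from h import *
from bench import r
rep(r.read_state())"
```

```text
time: 13.9
ee_pos: [0.5067, -0.1365, 0.0329]
eef_rot: [0.42, -0.569, 0.57, -0.418]
ft_force: [-3.4, -5.7, 5.7]
width: 0.0452
C [ 0.3 -3.1 51. ] cupend [ 0.5 76.9 50.7] slotend [ -0.  -83.1  51.3] tip 0.2 yaw -0.2 F disp [-1.6 -6.4  5.7] t 13.9
time: 14.07
ee_pos: [0.5066, -0.1377, 0.0326]
eef_rot: [0.419, -0.57, 0.57, -0.418]
ft_force: [-3.5, -3.8, 3.2]
width: 0.0452
C [ 0.5 -4.3 50.7] cupend [ 0.9 75.7 50.6] slotend [  0.1 -84.3  50.9] tip 0.12 yaw -0.3 F disp [-2.3 -4.7  3.2] t 14.07
```

Down on the floors and home against the slot wall. Relaxing, then taking a look before release.

```bash
python3 -m jog '[[0.0003,-0.0002,0,0,0,0],[0,0,0,0,0,0],[0,0,0,0,0,0]]' - 15; python3 -c "
from h import *
from bench import r
rep(r.read_state())
S=r.camera('side'); crop(S,290,235,370,315,7,'pics/slot5.png')"
```

```text
time: 14.32
ee_pos: [0.5066, -0.1377, 0.0326]
eef_rot: [0.419, -0.57, 0.57, -0.418]
ft_force: [-1.8, -3.4, 1.0]
width: 0.0455
C [ 0.5 -4.3 50.7] cupend [ 1.  75.7 50.6] slotend [  0.  -84.3  50.9] tip 0.1 yaw -0.33 F disp [-0.8 -3.8  1. ] t 14.32
```

View pics/slot5.png

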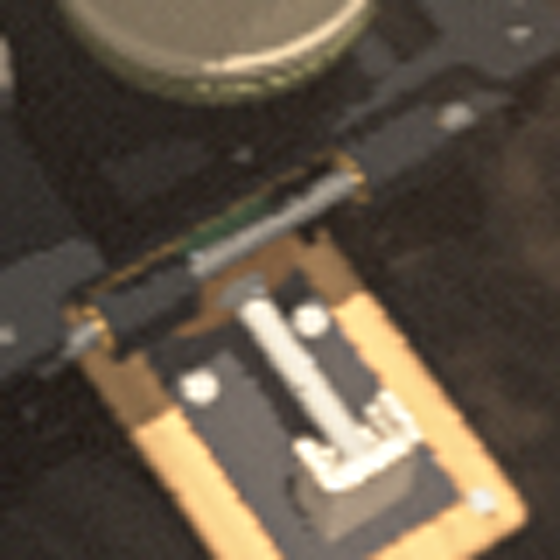

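The spindle lies inside the slot, level, with its end at the back wall near (350,445). Opening and rising straight up.

```bash
python3 -m jog '[[0,0,0,0,0,0],[0,0,0,0,0,0],[0,0,0,0,0,0],[0,0,0,0,0,0],[0,0,0,0,0,0],[0,0,0,0,0,0]]' 0.9
python3 -m jog '[[0,-0.006,0,0,0,0],[0,-0.01,0,0,0,0],[0,-0.012,0,0,0,0],[0,-0.016,0,0,0,0],[0,-0.016,0,0,0,0],[0,-0.02,0,0,0,0],[0,-0.02,0,0,0,0],[0,-0.02,0,0,0,0],[0,-0.02,0,0,0,0],[0,-0.02,0,0,0,0]]'
python3 -m jog '[[-0.025,-0.01,-0.015,0,0,0],[-0.035,-0.01,-0.015,0,0,0],[-0.035,-0.01,-0.015,0,0,0],[-0.035,-0.01,-0.015,0,0,0],[-0.035,-0.01,-0.015,0,0,0],[-0.035,0,-0.015,0,0,0],[-0.035,0,0,0,0,0],[-0.035,0,0,0,0,0],[-0.025,0,0,0,0,0],[-0.01,0,0,0,0,0],[0,0,0,0,0,0],[0,0,0,0,0,0]]'
python3 - <<'E'
from h import *
from bench import r
T=r.camera("top");S=r.camera("side"); np.savez("top6.npz",**T); np.savez("side6.npz",**S)
a=cv2.resize(T["image"][228:322,255:405,::-1],None,fx=2.6,fy=2.6,interpolation=2)
b=cv2.resize(S["image"][215:335,255:400,::-1],None,fx=2.7,fy=2.7,interpolation=2)
h=max(a.shape[0],b.shape[0]); p=lambda m:cv2.copyMakeBorder(m,0,h-m.shape[0],0,0,0)
cv2.imwrite("pics/end6.png",np.hstack([p(a),p(b)])); print(a.shape,b.shape)
E
```

```text
time: 14.87
ee_pos: [0.5085, -0.1343, 0.0331]
eef_rot: [-0.419, 0.569, -0.569, 0.42]
ft_force: [0.5, -0.1, -0.2]
width: 0.0774
time: 15.7
ee_pos: [0.5056, -0.1353, 0.2039]
eef_rot: [-0.419, 0.571, -0.569, 0.418]
ft_force: [0.6, -0.3, -0.7]
width: 0.0825
time: 16.7
ee_pos: [0.5127, 0.1903, 0.276]
eef_rot: [0.409, -0.57, 0.575, -0.422]
ft_force: [-1.2, -0.7, 0.4]
width: 0.0826
(244, 390, 3) (324, 392, 3)
```

View pics/end6.png

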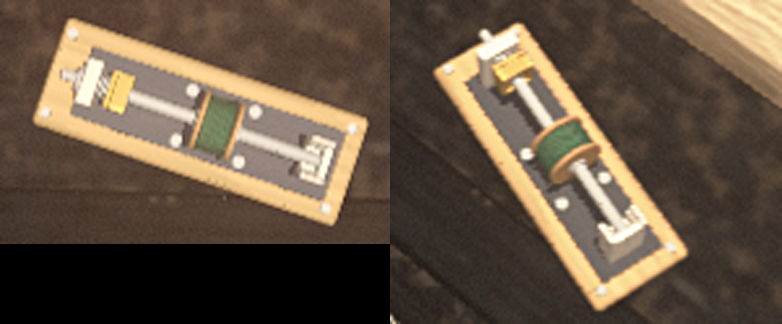

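Both views show the spool seated: one end in the brass cup, the other in the slot, spindle straight along the bay. One last numeric check, then handing in.

```bash
python3 - <<'E'
from h import *
from bench import r
T=np.load("top6.npz");T0=np.load("top0.npz")
hsv=cv2.cvtColor(T["image"],cv2.COLOR_RGB2HSV)[228:322,255:405]
m=((hsv[...,0]>50)&(hsv[...,0]<90)&(hsv[...,1]>70)).astype(np.uint8); ys,xs=np.nonzero(m)
print("green",len(xs),disp(cast(T,(xs.mean()+255,ys.mean()+228),.066)[0])*1e3)
for n,(x,y) in dict(votive=(250,195),pot=(490,315),red=(466,232)).items():
    a,b=[np.asarray(q["image"])[y-25:y+25,x-25:x+25].astype(float).mean(2) for q in (T0,T)]
    print(n,"shift px",cv2.phaseCorrelate(a,b)[0])
print(r.read_state()["ft_force"]); r.close_job()
E
```

```text
green 0 [nan nan nan]
votive shift px (-0.028567770749557297, 0.0668348624242725)
pot shift px (0.00839873458831164, -0.0015337308198084543)
red shift px (-0.05723564208957299, -0.052639035034609094)
[-0.39902894 -0.30949684 -0.00394975]
the job is handed in; nothing more can be done<stdin>:6: RuntimeWarning: Mean of empty slice.
  ret = ret.dtype.type(ret / rcount)
```

The spool is loaded in the dispenser, and I handed the job in at about 17 s of the 59 s. No verdict was reported.

**What I did:** I gripped the spool across its diameter and carried it over the bay. With the cup end tipped down about 8°, I felt the spring at 2.3 N. I then pressed to about 8.5 N, roughly 10 mm of travel, and tipped the other end into the slot with the push kept on. After letting it settle home against the slot wall, I released it and moved the arm away.

**Forces:** Spring forces stayed at or below about 8.5 N. The upward reaction when it touched down peaked at 5.7 N. These come from readings between moves, so brief peaks could have been missed.

**Last checks:**
- **Before release:** the arm's own position put the spool centre at x +0.5, y -4.3, z 50.7 mm in the dispenser frame. It was tipped 0.1° and turned 0.3°, all inside the limits.
- **After release:** both camera views show one end in the cup and the other in the slot.
- **Bystanders:** the candle glass, pot and red spool moved less than 0.1 pixel in the top view.

**What failed or disagreed:**
- **Final position check:** my colour check of the released spool found no green pixels, so its final position was confirmed by eye only.
- **Height:** the cameras read the spindle 4–8 mm higher than the arm did. The touchdown height agreed with the arm.
- **Carriage offset:** the image put the carriage about 7 mm off centre, while feeling for the cup put it at about 4 mm.

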